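Scrape mosaic pieces off the bench shovel into the tub

TASK

Lift the loaded bench shovel level by its wooden handle, press its front edge on the rim of the grey tub with all five clay pieces still on the blade, and tip it there, keeping the edge at the rim, until every piece has slid off into the tub. Then lay the empty shovel flat back on its wooden board as it lay before and let go. Do not shove the tub out of its place or disturb the other things on the table.

Things in the scene. Friction and masses are not known exactly. Their poses are not given: they have to be found in the camera images.
- shovel: Flat aluminium bench shovel, about 0.28 kg, lying level on the board. Origin: under the blade's centre; x to the open front edge, z up. Blade 130 mm (x) by 120 mm, 4 mm thick, flat below; side walls 20 mm, rear wall 34 mm high. Wooden handle behind. A moderate grip of 30 to 60 N holds it level; a harder squeeze can make it slip.
- shovel_grip (a point): Where to grip: on the wooden handle's centre line, 100 mm behind and 42 mm above the shovel's origin; axes as the shovel. The handle runs along x, from 80 to 205 mm behind the origin, 24 mm wide, 22 mm high; a foot under its rear end (188 to 200 mm behind) reaches down to the blade's underside level.
- shovel_edge (a point): Middle of the blade's front edge, half-way through its thickness, 65 mm ahead of the shovel's origin; axes as the shovel.
- tub_rim (a point): Centre of the mouth of the grey plastic tub (loose, about 0.9 kg), level with its flat straight rim 70 mm above the table. Open box 210 mm (x) by 150 mm (y) outside, walls and floor 6 mm thick; a bead sticks out 7 mm, its top 6 mm below the rim. z up. Its +y long side faces the board, within 0.3 rad.
- board: Fixed wooden board 310 mm (x) by 170 mm (y), 12 mm thick, origin under its centre. The shovel starts on it with its origin about 65 mm from the board's centre along the board's +x, pointing the same way.
- piece0_mid (a point): Centre of a loose fired-clay piece, 8 mm thick, 14 g: eight-pointed star, about 37 mm over the points. Starts lying flat on the blade; slides on it once the blade is tilted by 0.45 to 0.65 rad.
- piece1_mid (a point): Centre of a loose fired-clay piece, 8 mm thick, 14 g: square, 28 mm. Starts lying flat on the blade; slides on it once the blade is tilted by 0.45 to 0.65 rad.
- piece2_mid (a point): Centre of a loose fired-clay piece, 8 mm thick, 14 g: disc, 32 mm diameter. Starts lying flat on the blade; slides on it once the blade is tilted by 0.45 to 0.65 rad.
- piece3_mid (a point): Centre of a loose fired-clay piece, 8 mm thick, 14 g: eight-pointed star, about 37 mm over the points. Starts lying flat on the blade; slides on it once the blade is tilted by 0.45 to 0.65 rad.
- piece4_mid (a point): Centre of a loose fired-clay piece, 8 mm thick, 14 g: square, 28 mm. Starts lying flat on the blade; slides on it once the blade is tilted by 0.45 to 0.65 rad.
- glaze_bowl: Bystander, to be left alone: blue ceramic bowl, 110 mm across, 50 mm high. Origin under its centre.
- beaker: Bystander, to be left alone: terracotta beaker, 76 mm across, 75 mm high. Origin under its centre.
- jar: Bystander, to be left alone: small closed jar, 56 mm across, 60 mm high. Origin under its centre.
- brush: Bystander, to be left alone: paint brush lying on the table. Origin under its centre.
- saucer: Bystander, to be left alone: black plate, 140 mm across, 15 mm high. Origin under its centre.
- mug: Bystander, to be left alone: white mug, 76 mm across, 85 mm high. Origin under its centre.

How it is judged:
By the outcome, as a careful person would: the job done as asked, in the order asked, and still so for the second after the job is handed in, with the robot touching nothing.
It also fails if it takes over 58 s, if anything falls off the work surface, if the arm or the gripper's body presses on something with over 40 N, if the wrist force passes 120 N, or if a joint passes its speed limit or range.

ROBOT

A 6-joint arm with a two-finger parallel gripper is mounted at the origin on the work surface. World frame = base frame: x ahead of the robot, y to its left, z up, the work surface at z = 0. Lengths are in mm, angles in rad, forces in N, time in s.
With the tool pointing down it reaches from about 400 to 825 mm from the base axis. Payload 7 kg.
Tool frame: the origin (TCP) lies on the front face of the gripper's body, between the roots of the fingers; the fingertips stand 66 mm ahead of it and the grasp point (between the pads) lies 47 mm ahead of it; z points along the fingers, y is the line along which they close (so a half turn about z gives the same grasp; the last joint's range is limited). The gripper opens to 88 mm and grips with 3 to 60 N. Pads are 19 mm wide; open, the fingers measure 130 mm over their backs; the gripper's body (78 mm by 193 mm) begins 47 mm behind the grasp point.
Start: joints at [-1.054, 0.359, 0.012, 0, -1.224, -0.288], TCP at [153.071, -657.392, 292.161] pointing down, gripper open.
Joint ranges: [-3.07, 3.07], [-1.43, 2.12], [-1.02, 1.25], [-3.03, 1.67], [-3.05, -0], [-3.03, 3.03]. Speed limits (rad/s): [2.39, 2.39, 3.01, 3.14, 3.14, 3.14].

INTERFACE

Orientations are given as a unit quaternion [w, x, y, z].
In Python, from rig import env, viewer gives the robot as it stands.
- The arm moves only by the tool play_rows, never from a script. Its argument "moves" is one flat list of numbers, 7 for each row, row after row: the shift along the tool's x, y, z in m, then the turn, a rotation vector about the tool's x, y, z in degrees, then the finger opening in m, from 0 to 0.0876. In form: [tx, ty, tz, rx, ry, rz, fingers, tx, ty, tz, rx, ry, rz, fingers, ...]. A call has 1 to 10 rows; each row is the pose to reach, as a shift and turn from the pose commanded when the call began, along the tool's axes at that moment; what a row does not reach only later rows make up. A row lasts 1/8 s, in which the tool goes at most 62.5 mm and 10.7 degrees, less where a joint would pass 70% of its speed; a pose out of reach is approached as far as the arm can. A call with a gripper value outside its range is refused whole. The fingers move at their own pace and stop on an object; "grip_force" is the grip in N (left out, the last holds). Time passes only in rows, so rows that repeat a pose let the fingers close. It gives the time, the measured TCP pose, the force, the opening and the grip force at its end, in the units of the state.
- env.get_obs(): the state, without advancing time (a new reading comes with each control period).
- viewer.get_image(name): name is "scene" or "side" or "wrist"; returns a dict with "color" (420x560x3 uint8, red, green, blue), "fx", "fy", "cx", "cy" (pixels), "rvec" (rotation vector, rad) and "tvec" (3), from world to camera coordinates, as OpenCV has them. Camera axes: x right, y down, z forward; pixel columns grow to the right and rows downward; lengths in mm; the calibration is good to about 2 mm. A picture is of the moment at which its call begins. There is no depth.
- env.finish_job(): hands the job in; it is judged then, once.
The state is a dict: "time": time; "joints": joint angles; "joint_velocities": joint speeds; "joint_torque": joint torques, N m; "tool_pos": TCP position; "ee_rot": TCP orientation; "force": force on the tool from outside, world axes, zero at the start; "ft_torque": the same for the moment, N m; "width": finger opening in mm; "grip_force": force on a finger pad.
Only numpy, scipy, OpenCV 4.12 (cv2) and the standard library are available. Lean on these libraries where they do the work, as an engineer would, in place of code of your own. Each camera call takes 0.05 s, during which the arm holds its last target. There are 200 camera calls.

## Working session

There is one attempt and no reset: what is moved stays moved. The work goes in short steps, Python scripts to look and compute and a tool call to move; the robot and the scene stay as the last step left them, time stands still between calls to the robot, and variables do not carry over. Pictures are saved under pics/ and viewed, at most 10 in all, crops included, and the job is handed in when it is done.

Besides the shell and the picture viewer there is one more tool, called after "Emit:" in YAML: its name, and indented under it one key for each argument. play_rows: Moves the arm, as the interface text tells. Its arguments: {"type":"object","properties":{"moves":{"type":"array","items":{"type":"number"}},"grip_force":{"type":"number"}},"required":["moves"]}

```bash
ls; mkdir -p pics; cat > h.py <<'E'
import numpy as np, cv2
from rig import env, viewer
from scipy.spatial.transform import Rotation as R
def img(n,f=None):
    d=viewer.get_image(n)
    if f: cv2.imwrite('pics/'+f,d['color'][:,:,::-1])
    return d
def cam(d):
    Rm=cv2.Rodrigues(np.array(d['rvec'],float))[0]; t=np.array(d['tvec'],float).ravel()
    return Rm,t
def ray(d,p,z):
    Rm,t=cam(d); v=Rm.T@np.array([(p[0]-d['cx'])/d['fx'],(p[1]-d['cy'])/d['fy'],1]); c=-Rm.T@t
    return c+v*(z-c[2])/v[2]
def proj(d,P):
    Rm,t=cam(d); q=Rm@np.array(P,float)+t
    return np.array([d['fx']*q[0]/q[2]+d['cx'],d['fy']*q[1]/q[2]+d['cy']])
E
python3 - <<'E'
from h import *
ims=[]
for n in('scene','side','wrist'):
    d=img(n,n+'0.png'); Rm,t=cam(d); print(n,d['fx'],-Rm.T@t,Rm[2])
o=env.get_obs(); print(o)
E
```

```text
pics
scene 432.7562385463247 [1279.51035533  249.67856286 1013.03562211] [-0.5895908  -0.18641098 -0.78589671]
side 405.24858320865735 [ 476.41693223 -760.78397394  732.23571602] [ 0.10557011  0.76433095 -0.63612353]
wrist 308.89281716644916 [  71.82128866 -676.21885437  384.12931223] [ 0.29683641  0.07063169 -0.95231261]
{'time': 0.15, 'joints': array([-1.05390567e+00,  3.59254533e-01,  1.12597580e-02, -2.64053615e-04,
       -1.22411274e+00, -2.88076449e-01]), 'joint_velocities': array([ 0.00045178, -0.00153176,  0.00296258,  0.00179736, -0.00029074,
        0.00120737]), 'joint_torque': array([-2.78719082e-03, -5.83274603e+01,  2.93288594e+01,  7.00130448e+00,
        8.71173019e-03, -1.23956479e-04]), 'tool_pos': array([ 153.00518645, -657.12772666,  291.41118404]), 'ee_rot': array([-1.42576554e-04, -1.14113016e-01,  9.93467551e-01,  6.51832473e-04]), 'force': array([-0.15589399, -0.38017971,  0.36028022]), 'ft_torque': array([-0.03814241, -0.05982539, -0.012699  ]), 'grip_force': 0.0, 'width': 87.77219218488548}
```

View pics/scene0.png

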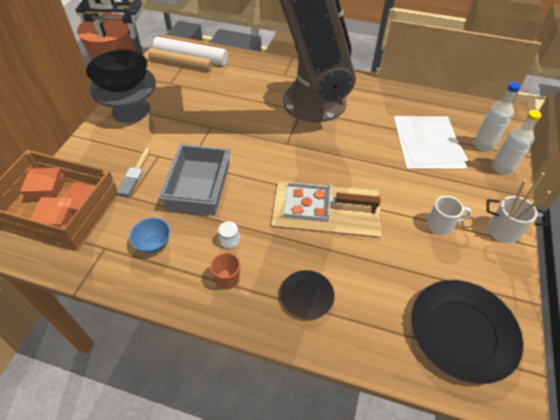

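View pics/side0.png

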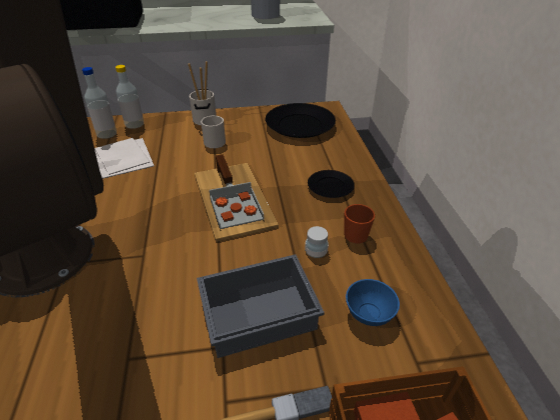

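The scene view shows the tub at about (197,180), and the shovel blade at (307,202) with its handle to (380,200) pointing to robot-left (+y). The side view shows the tub rim in front at (258,290) and the shovel at (235,205). I'll measure from enlarged crops.

```bash
python3 - <<'E'
from h import *
a=cv2.imread('pics/scene0.png')[135:245,155:395]; b=cv2.imread('pics/side0.png')[145:355,185:335]
cv2.imwrite('pics/ca.png',cv2.resize(a,(720,330),interpolation=cv2.INTER_CUBIC))
cv2.imwrite('pics/cb.png',cv2.resize(b,(428,600),interpolation=cv2.INTER_CUBIC))
for n,zs in(('scene',(70,)),('side',(70,))):
    im=cv2.imread(f'pics/{n}0.png'); hsv=cv2.cvtColor(im,cv2.COLOR_BGR2HSV)
    d=img(n)
    # red pieces
    x0,x1,y0,y1=(275,335,180,225) if n=='scene' else (205,275,180,235)
    m=((hsv[...,1]>150)&((hsv[...,0]<9)|(hsv[...,0]>172))&(hsv[...,2]>110)).astype(np.uint8)
    k=np.zeros_like(m);k[y0:y1,x0:x1]=m[y0:y1,x0:x1]
    c,l,s,ct=cv2.connectedComponentsWithStats(k)
    for i in range(1,c):
        if s[i,4]>8: print(n,'piece',ct[i].round(1),s[i,4],ray(d,ct[i],24)[:2].round(1))
    # tub: grey
    m=((hsv[...,1]<70)).astype(np.uint8)
    x0,x1,y0,y1=(155,240,135,222) if n=='scene' else (190,330,250,360)
    k=np.zeros_like(m);k[y0:y1,x0:x1]=m[y0:y1,x0:x1]
    c,l,s,ct=cv2.connectedComponentsWithStats(k);i=1+s[1:,4].argmax()
    cn=max(cv2.findContours((l==i).astype(np.uint8),0,1)[0],key=cv2.contourArea)
    h=cv2.convexHull(cn); ap=cv2.approxPolyDP(h,3,True)[:,0]
    for p in ap: print(n,'tub',p,ray(d,p,70)[:2].round(1),ray(d,p,0)[:2].round(1))
    # blade grey
    x0,x1,y0,y1=(270,340,175,228) if n=='scene' else (200,275,175,235)
    k=np.zeros_like(m);k[y0:y1,x0:x1]=(hsv[...,1]<75)[y0:y1,x0:x1]
    c,l,s,ct=cv2.connectedComponentsWithStats(k);i=1+s[1:,4].argmax()
    cn=max(cv2.findContours((l==i).astype(np.uint8),0,1)[0],key=cv2.contourArea)
    for p in cv2.approxPolyDP(cv2.convexHull(cn),2,True)[:,0]: print(n,'blade',p,ray(d,p,16)[:2].round(1),ray(d,p,32)[:2].round(1))
    # handle dark brown
    x0,x1,y0,y1=(328,390,185,218) if n=='scene' else (210,240,150,188)
    m=(hsv[...,2]<105).astype(np.uint8);k=np.zeros_like(m);k[y0:y1,x0:x1]=m[y0:y1,x0:x1]
    c,l,s,ct=cv2.connectedComponentsWithStats(k);i=1+s[1:,4].argmax()
    cn=max(cv2.findContours((l==i).astype(np.uint8),0,1)[0],key=cv2.contourArea)
    r=cv2.minAreaRect(cn);print(n,'handle',s[i],ct[i],ray(d,ct[i],54)[:2].round(1))
    for p in cv2.boxPoints(r):print(p.round(1),ray(d,p,65)[:2].round(1),ray(d,p,54)[:2].round(1))
E
```

```text
scene tub [180 144] [ 424.5 -330.2] [ 361.1 -373.3]
scene tub [230 150] [ 401.9 -171.6] [ 336.7 -202.9]
scene tub [214 214] [ 647.  -123.2] [ 600.  -150.9]
scene tub [167 210] [ 673.4 -251.8] [ 628.5 -289.1]
scene tub [159 199] [ 644.8 -290.8] [ 597.7 -330.9]
scene blade [288 183] [431.5  25.5] [445.1  29.1]
scene blade [330 184] [396.4 149. ] [410.6 150.6]
scene blade [336 201] [456.3 181.1] [469.5 182.2]
scene blade [327 221] [536.  172.6] [548.  173.9]
scene blade [283 216] [557.1  47.7] [568.7  50.9]
scene handle [335 198  44  15 188] [358.36170213 202.53191489] [473.8 245.5]
[333.9 207.8] [522.2 184.2] [513.4 183.4]
[335.1 197.3] [484.5 179. ] [475.2 178.2]
[378.2 202.1] [464.7 298.4] [455.3 299. ]
[377.  212.6] [502.5 301.3] [493.5 301.9]
side piece [243.9 194.4] 41 [512.3 143.1]
side piece [221.1 200.4] 43 [447.4 125.1]
side piece [235.6 205.6] 42 [485.8  96.9]
side piece [247.8 208.7] 21 [517.6  79. ]
side piece [253.3 208.4] 11 [532.5  78.4]
side piece [226.8 214.5] 54 [460.2  63.1]
side tub [295 255] [ 605.3 -149.4] [618.9 -84.8]
side tub [323 311] [ 633.1 -303.1] [ 649.6 -254.7]
side tub [317 328] [ 613.3 -338.6] [ 627.8 -293.9]
side tub [217 357] [ 426.3 -371.3] [ 421.  -330.1]
side tub [210 342] [ 414.5 -340. ] [ 408.  -295.5]
side tub [197 278] [ 389.7 -185.5] [ 380.6 -124.7]
side blade [250 182] [535.3 210.2] [534.  188.5]
side blade [263 218] [555.   44.6] [553.2  26.6]
side blade [220 228] [440.2  21.5] [441.   4.]
side blade [209 190] [414.1 188.1] [415.5 166.9]
side blade [226 183] [464.5 215.2] [464.7 193.4]
side handle [210 150  30  38 460] [222.65869565 168.3326087 ] [458.7 237.4]
[208.  150.8] [417.9 323. ] [417.  340.9]
[224.1 144.8] [468.4 351.3] [468.3 369.6]
[239.7 186.8] [501.4 126. ] [501.8 140.6]
[223.6 192.7] [456.8 105.6] [456.5 119.9]
```

View pics/ca.png

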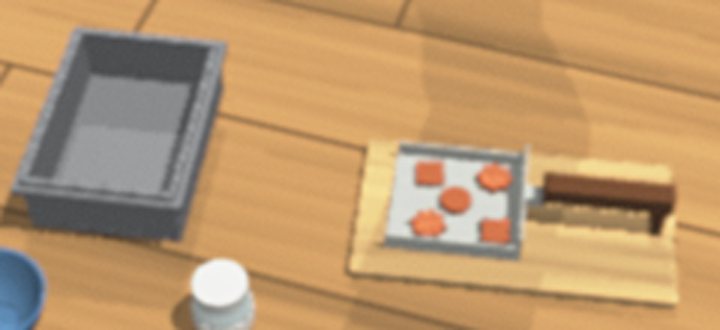

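View pics/cb.png

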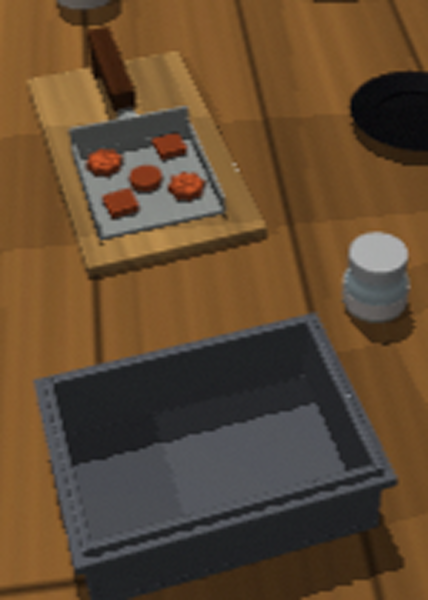

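```bash
cat >> h.py <<'E'
def tool():
    o=env.get_obs(); q=o['ee_rot']; return np.array(o['tool_pos']),R.from_quat([q[1],q[2],q[3],q[0]])
def shov_rot(psi,pitch=0):
    # tool rotation for shovel heading psi, pitch (nose down): tool z=-shovel z, tool y=+-shovel y
    s=R.from_euler('z',psi)*R.from_euler('y',pitch)
    M=s.as_matrix(); x,y,z=M.T
    ty=y if y[0]<0 else -y   # toolY towards -x world
    tz=-z; return R.from_matrix(np.c_[np.cross(ty,tz),ty,tz])
def delta(Pt,Rt,P0=None,R0=None):
    if P0 is None: P0,R0=tool()
    return (R0.inv().apply(np.array(Pt)-P0)/1000).round(4),np.degrees((R0.inv()*Rt).as_rotvec()).round(2)
E
python3 - <<'E'
from h import *
s=img('scene');d=img('side')
A=[(155+x/3,135+y/3) for x,y in[(75,30),(226,42),(180,208),(15,188)]]
B=[(185+x/2.853,145+y/2.857) for x,y in[(85,553),(40,380),(312,320),(393,478)]]
a=np.array([ray(s,p,66)[:2] for p in A]);b=np.array([ray(d,p,66)[:2] for p in B])
print(a.round(),a.mean(0));print(b.round(),b.mean(0))
for c in(a,b):
  print([np.linalg.norm(c[i]-c[(i+1)%4]).round() for i in range(4)])
for n,c,im,pts in(('side',d,B,[(103,237,16),(224,214,16),(97,50-18,65),(125,104,65),(146,178,24)]),):
  for x,y,z in pts: print('side',ray(c,(185+x/2.853,145+y/2.857),z).round(1))
for x,y,z in[(387,245,14),(400,152,16),(545,180,65),(670,186,65),(456,200,24),(430,173,24),(495,178,24),(428,222,24),(495,230,24)]: print('scene',ray(s,(155+x/3,135+y/3),z).round(1))
psi=np.arctan2(-.98,.2);print(psi,delta((467,194,200),shov_rot(psi)))
E
```

```text
[[ 425. -331.]
 [ 394. -174.]
 [ 612. -135.]
 [ 637. -293.]] [ 516.90704123 -233.14710577]
[[ 423. -332.]
 [ 393. -183.]
 [ 604. -152.]
 [ 633. -303.]] [ 513.20871969 -242.25604334]
[np.float64(160.0), np.float64(222.0), np.float64(159.0), np.float64(215.0)]
[np.float64(152.0), np.float64(212.0), np.float64(155.0), np.float64(212.0)]
side [443.   21.2  16. ]
side [555.4  36.9  16. ]
side [450.5 287.4  65. ]
side [473.4 154.8  65. ]
side [486.9  89.4  24. ]
scene [557.1  50.7  14. ]
scene [441.5  29.5  16. ]
scene [474.6 181.4  65. ]
scene [446.  295.7  65. ]
scene [491.2 101.1  24. ]
scene [465.7  67.5  24. ]
scene [452.4 130.7  24. ]
scene [525.8  82.4  24. ]
scene [515.6 146.3  24. ]
-1.3694792184202558 (array([-0.4988,  0.7579,  0.0922]), array([ 2.000e-02,  1.000e-02, -8.843e+01]))
```

Emit:
play_rows:
  moves: [-0.5,0.758,0.092,0,0,-88.4,0.0876,-0.5,0.758,0.092,0,0,-88.4,0.0876,-0.5,0.758,0.092,0,0,-88.4,0.0876,-0.5,0.758,0.092,0,0,-88.4,0.0876,-0.5,0.758,0.092,0,0,-88.4,0.0876,-0.5,0.758,0.092,0,0,-88.4,0.0876,-0.5,0.758,0.092,0,0,-88.4,0.0876,-0.5,0.758,0.092,0,0,-88.4,0.0876,-0.5,0.758,0.092,0,0,-88.4,0.0876,-0.5,0.758,0.092,0,0,-88.4,0.0876]

```text
time: 1.6
tool_pos: [369.2, -72.1, 229.7]
ee_rot: [-0.001, 0.775, -0.632, 0.001]
force: [1.7, -1.4, -0.1]
width: 87.0
grip_force: 0.0
```

```bash
python3 - <<'E'
from h import *
psi=-1.37;print(env.get_obs()['joints'],delta((467,194,200),shov_rot(psi)))
E
```

```text
[ 3.42336013e-01 -1.07228377e-01 -6.89345490e-01  2.04165348e-04
 -9.86471964e-01 -1.40383477e-01] (array([-0.2411, -0.1492,  0.03  ]), array([-0.13,  0.01,  0.07]))
```

Emit:
play_rows:
  moves: [-0.241,-0.149,0.03,-0.1,0,0.1,0.0876,-0.241,-0.149,0.03,-0.1,0,0.1,0.0876,-0.241,-0.149,0.03,-0.1,0,0.1,0.0876,-0.241,-0.149,0.03,-0.1,0,0.1,0.0876,-0.241,-0.149,0.03,-0.1,0,0.1,0.0876,-0.241,-0.149,0.03,-0.1,0,0.1,0.0876,-0.241,-0.149,0.03,-0.1,0,0.1,0.0876]

```text
time: 2.48
tool_pos: [466.3, 191.2, 199.0]
ee_rot: [0.001, 0.774, -0.633, -0.001]
force: [0.1, -0.4, 0.2]
width: 87.6
grip_force: 0.0
```

```bash
python3 - <<'E'
from h import *
d=img('wrist','w1.png');s=img('scene','s1.png')
P,Rt=tool();print(P,Rt.as_matrix().round(3),env.get_obs()['joints'])
Rm,t=cam(d);print(-Rm.T@t,Rm[2])
for p in[(499,32,14),(467,194,54),(467,194,65),(446,296,65)]:print(p,proj(d,p).round())
E
```

```text
[466.39984425 190.7480895  199.39137603] [[ 0.197 -0.98  -0.002]
 [-0.98  -0.197 -0.   ]
 [-0.     0.002 -1.   ]] [ 0.77803422  0.16278004 -0.48683982 -0.00125156 -0.92254016 -0.57888774]
[482.61815159 109.72957708 291.79448915] [-0.06215114  0.298634   -0.95234183]
(499, 32, 14) [276.   7.]
(467, 194, 54) [276. 224.]
(467, 194, 65) [276. 229.]
(446, 296, 65) [276. 339.]
```

View pics/w1.png

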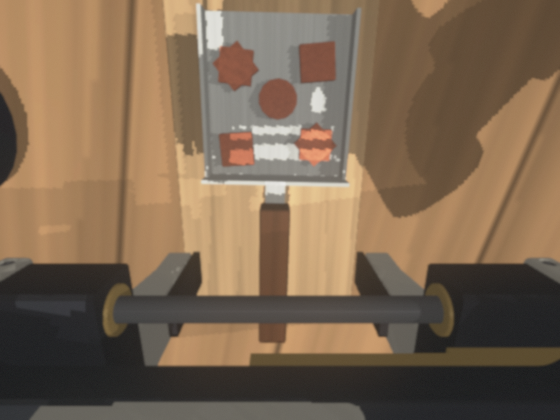

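The wrist view shows the blade's front edge at columns 206–356, row 13; the handle runs from (275,206) to (272,341). The shovel is nearly aligned with the tool.

```bash
python3 - <<'E'
from h import *
d=img('wrist')
E=ray(d,(281,13),16);a=ray(d,(275,206),65);b=ray(d,(272.5,341),65)
print(E,a,b,np.linalg.norm((E-b)[:2]))
for f,g in((E,b),(a,b),(E,a)): print(np.arctan2(*(f-g)[1::-1]))
psi=np.arctan2(*(E-b)[1::-1]); u=np.r_[np.cos(psi),np.sin(psi),0]
G=b+105*u; G2=E-165*u;G[2]=G2[2]=54;print(G,G2)
print('wall corners',[ray(d,p,16)[:2].round(1) for p in((206,13),(356,13))],[ray(d,p,46)[:2].round(1) for p in((202,181),(349,184))])
P=(G+G2)/2
print(psi,delta(P+[0,0,47],shov_rot(psi)))
E
```

```text
[494.44245476  35.53865178  16.        ] [471.1969166  175.67920921  65.        ] [449.11735592 299.19339398  65.        ] 267.5223124678464
-1.4005496245635818
-1.3939034379695567
-1.4064199406663394
[466.90703236 195.71137906  54.        ] [466.48724894 198.15324666  54.        ]
wall corners [array([551.6,  47. ]), array([437.2,  24.1])] [array([532.3, 172.1]), array([414.9, 151.2])]
-1.4005496245635818 (array([-0.006 , -0.0016,  0.0985]), array([0.08, 0.02, 1.6 ]))
```

Emit:
play_rows:
  moves: [-0.006,-0.002,0.05,0,0,1.4,0.0876,-0.006,-0.002,0.08,0,0,1.4,0.0876,-0.006,-0.002,0.099,0,0,1.4,0.0876,-0.006,-0.002,0.099,0,0,1.4,0.0876,-0.006,-0.002,0.099,0,0,1.4,0.0876,-0.006,-0.002,0.099,0,0,1.4,0.0876]
  grip_force: 45

```text
time: 3.38
tool_pos: [467.8, 198.2, 101.3]
ee_rot: [-0.0, 0.766, -0.643, -0.0]
force: [0.0, -0.9, 0.7]
width: 87.8
grip_force: 0.0
```

Emit:
play_rows:
  moves: [0,0,0,0,0,0,0.03,0,0,0,0,0,0,0.02,0,0,0,0,0,0,0.015,0,0,0,0,0,0,0.01,0,0,0,0,0,0,0.01,0,0,0,0,0,0,0.01,0,0,0,0,0,0,0.01]
  grip_force: 45

```text
time: 4.25
tool_pos: [467.4, 198.0, 100.1]
ee_rot: [0.001, 0.766, -0.643, -0.001]
force: [1.0, 1.1, -1.6]
width: 24.0
grip_force: 45.1
```

```bash
python3 - <<'E'
from h import *
P,Rt=tool();print(P,Rt.as_matrix().round(3),env.get_obs())
np.savez('grip.npz',P=P,q=Rt.as_quat())
E
```

```text
[467.39077355 197.98171313 100.13655045] [[ 0.174 -0.985 -0.002]
 [-0.985 -0.174 -0.   ]
 [-0.     0.002 -1.   ]] {'time': 4.25, 'joints': array([ 0.78753102,  0.30225083, -0.5881604 , -0.00150222, -0.68172793,
       -0.61158126]), 'joint_velocities': array([ 0.0001268 , -0.00047697,  0.00340348, -0.00025658, -0.00472834,
        0.00116675]), 'joint_torque': array([ -0.26040886, -44.14713621,  19.27509964,   4.50145841,
        -0.23161851,  -0.08188298]), 'tool_pos': array([467.39077355, 197.98171313, 100.13655045]), 'ee_rot': array([ 6.28398607e-04,  7.66124447e-01, -6.42691728e-01, -5.28734052e-04]), 'force': array([ 1.04337349,  1.14764733, -1.61752597]), 'ft_torque': array([ 0.23639377, -0.52247416,  0.0826217 ]), 'grip_force': 45.051299929618835, 'width': 23.957045763143025}
```

Emit:
play_rows:
  moves: [0,0,-0.003,0,0,0,0.01,0,0,-0.01,0,0,0,0.01,0,0,-0.022,0,0,0,0.01,0,0,-0.036,0,0,0,0.01,0,0,-0.05,0,0,0,0.01,0,0,-0.064,0,0,0,0.01,0,0,-0.078,0,0,0,0.01,0,0,-0.09,0,0,0,0.01,0,0,-0.097,0,0,0,0.01,0,0,-0.1,0,0,0,0.01]

```text
time: 5.5
tool_pos: [467.5, 198.0, 200.5]
ee_rot: [0.001, 0.766, -0.643, -0.001]
force: [0.2, 0.1, -3.5]
width: 23.4
grip_force: 45.0
```

```bash
python3 - <<'E'
from h import *
d=img('wrist','w2.png');s=img('side','d2.png')
a=cv2.imread('pics/w2.png');b=cv2.imread('pics/d2.png')[100:380,160:360]
b=cv2.resize(b,(300,420),interpolation=cv2.INTER_CUBIC)
a=a[:,:];cv2.imwrite('pics/m2.png',cv2.resize(np.hstack([a,b]),(800,391)))
P,Rt=tool();o=env.get_obs();print(P,Rt.as_matrix().round(3),o['force'],o['ft_torque'])
# predicted front edge & rear points if level
G=P+Rt.apply([0,0,47]);x=-np.cross(Rt.as_matrix()[:,2],Rt.as_matrix()[:,1]);x=Rt.as_matrix()[:,0]
print(x); E=G+165*x+[0,0,-40]; y=np.cross([0,0,1],x)
for q in(E,E+60*y,E-60*y):print(q.round(1),proj(d,q),proj(s,q))
E
```

```text
[467.45660112 197.93271144 200.17470022] [[ 0.174 -0.985 -0.002]
 [-0.985 -0.174 -0.   ]
 [ 0.     0.002 -1.   ]] [-0.2900577   0.3901405  -3.53363699] [ 0.1544974   0.15970353 -0.02937643]
[ 1.73732047e-01 -9.84792961e-01  8.72421583e-06]
[496.   35.4 113.2] [277.08511635 -67.67705657] [238.99208597 193.28419375]
[555.1  45.9 113.2] [150.5060275  -67.63125354] [262.20384356 188.71762007]
[437.   25.  113.2] [403.56720395 -67.7228245 ] [215.1143681  197.98178537]
```

View pics/m2.png

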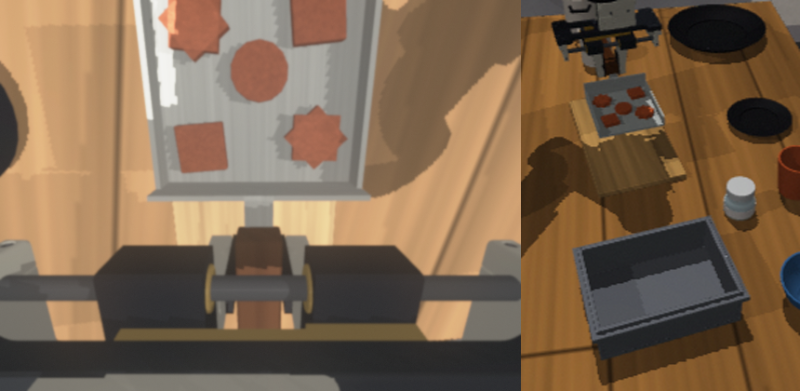

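```bash
python3 - <<'E'
from h import *
print(delta((478.6,-11.8,186),shov_rot(-1.424)))
E
```

```text
(array([0.2085, 0.0254, 0.0142]), array([ 0.1 , -0.  ,  1.59]))
```

Emit:
play_rows:
  moves: [0.006,0.001,0,0,0,0,0.01,0.022,0.003,0.001,0,0,0.2,0.01,0.047,0.006,0.003,0,0,0.4,0.01,0.078,0.01,0.005,0,0,0.6,0.01,0.111,0.014,0.007,0,0,0.8,0.01,0.144,0.018,0.01,0,0,1.1,0.01,0.172,0.021,0.012,0,0,1.3,0.01,0.193,0.024,0.013,0,0,1.5,0.01,0.205,0.025,0.014,0,0,1.6,0.01,0.2085,0.0255,0.014,0,0,1.6,0.01]

```text
time: 6.85
tool_pos: [478.4, -12.7, 186.0]
ee_rot: [0.001, 0.757, -0.654, -0.001]
force: [0.7, 0.1, -3.6]
width: 23.7
grip_force: 45.0
```

Emit:
play_rows:
  moves: [0,0,0,0,0,0,0.01,0,0,0,0,0,0,0.01]

```text
time: 7.1
tool_pos: [478.7, -11.3, 186.2]
ee_rot: [0.001, 0.757, -0.653, -0.001]
force: [-0.6, 0.4, -3.6]
width: 23.7
grip_force: 45.0
```

```bash
python3 - <<'E'
from h import *
s=img('scene','s3.png');d=img('side','d3.png')
a=cv2.resize(cv2.imread('pics/s3.png')[130:230,150:310],None,fx=3,fy=3,interpolation=cv2.INTER_CUBIC)
b=cv2.resize(cv2.imread('pics/d3.png')[220:350,190:330],None,fx=3,fy=3,interpolation=cv2.INTER_CUBIC)
im=np.zeros((400,905,3),np.uint8);im[:300,:480]=a;im[:390,485:905]=b
im=np.vstack([im[:, :480],]) if 0 else im
cv2.imwrite('pics/m3.png',cv2.resize(im,(800,354),interpolation=cv2.INTER_AREA))
P,Rt=tool();o=env.get_obs();print(P,Rt.as_matrix().round(3),o['force'],o['ft_torque'],o['joints'])
M=Rt.as_matrix();x=M[:,0];E=P+47*M[:,2]+165*x-40*-M[:,2]; y=np.cross([0,0,1],x)
f=800/905
for q in(E,E+60*y,E-60*y):
  p=proj(s,q);r=proj(d,q);print(q.round(1),p,r,'m3:',((p-[150,130])*3*f).round(),(((r-[190,220])*3+[485,0])*f).round())
E
```

```text
[478.68594311 -11.29056548 186.26142441] [[ 0.147 -0.989 -0.002]
 [-0.989 -0.147 -0.   ]
 [ 0.     0.002 -1.   ]] [-0.28117882  0.12596417 -4.03669681] [ 0.17141819  0.14122475 -0.05577096] [ 3.88322917e-01  1.37511650e-01 -5.54889856e-01 -4.23469193e-04
 -8.79944250e-01 -2.40424661e-01]
[ 502.8 -174.5   99.3] [215.63162574 165.89275094] [249.5849986  259.04900971] m3: [174.  95.] [587. 104.]
[ 562.2 -165.7   99.3] [210.47353082 181.20276155] [276.88585439 253.13916545] m3: [160. 136.] [659.  88.]
[ 443.5 -183.3   99.3] [220.49714259 151.45115658] [221.43892772 265.14181855] m3: [187.  57.] [512. 120.]
```

View pics/m3.png

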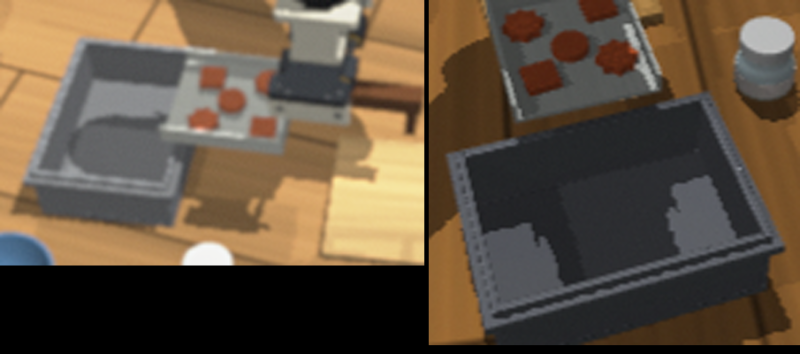

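The scene and side views show the blade level with all five pieces on it. Its edge corners in the side panel, (518,119) and (662,93), match the prediction to about 1 px. The tub's far rim runs from (450,153) to (707,95).

```bash
python3 - <<'E'
from h import *
d=img('side');s=img('scene');f=800/905
S=lambda X,Y:(190+(X/f-485)/3,220+Y/f/3)
a=ray(d,S(450,153),70);b=ray(d,S(707,95),70);print(a,b,np.linalg.norm(b-a),np.arctan2(*(b-a)[1::-1]),(a+b)/2)
# seen edge centre and triangulation with both cams
Ed=S(590,106);print('edge@z',ray(d,Ed,99),ray(d,Ed,96))
# inner far edge line brightness profile along image column through middle
g=cv2.cvtColor(d['color'],cv2.COLOR_RGB2GRAY)
for c in(210,285):
  print(c,[(r,int(g[r,c]),int(ray(d,(c,r),70)[1])) for r in range(250,285)])
# expected
n=np.array([np.cos(-1.424),np.sin(-1.424),0]);m=(a+b)/2
print([proj(d,m+k*n) for k in(0,6)])
E
```

```text
[ 391.86122187 -184.97005436   70.        ] [ 604.66969238 -151.86337438   70.        ] 215.3682831375693 0.1543331829167245 [ 498.26545712 -168.41671437   70.        ]
edge@z [ 505.15197485 -177.23651934   99.        ] [ 505.28810919 -174.47192107   96.        ]
210 [(250, 58, -107), (251, 56, -110), (252, 57, -113), (253, 57, -116), (254, 56, -119), (255, 58, -122), (256, 58, -126), (257, 57, -129), (258, 58, -132), (259, 56, -135), (260, 58, -138), (261, 57, -141), (262, 57, -143), (263, 57, -146), (264, 57, -149), (265, 58, -152), (266, 57, -155), (267, 58, -158), (268, 58, -161), (269, 58, -164), (270, 57, -167), (271, 59, -169), (272, 59, -172), (273, 60, -175), (274, 75, -178), (275, 93, -181), (276, 95, -183), (277, 69, -186), (278, 41, -189), (279, 39, -192), (280, 38, -194), (281, 37, -197), (282, 36, -200), (283, 37, -202), (284, 38, -205)]
285 [(250, 88, -131), (251, 89, -134), (252, 89, -137), (253, 88, -140), (254, 89, -143), (255, 89, -146), (256, 88, -149), (257, 83, -152), (258, 83, -155), (259, 51, -158), (260, 38, -161), (261, 36, -164), (262, 38, -166), (263, 38, -169), (264, 40, -172), (265, 38, -175), (266, 37, -178), (267, 38, -181), (268, 38, -183), (269, 38, -186), (270, 37, -189), (271, 37, -192), (272, 37, -195), (273, 37, -197), (274, 38, -200), (275, 37, -203), (276, 38, -205), (277, 39, -208), (278, 38, -211), (279, 45, -214), (280, 45, -216), (281, 46, -219), (282, 47, -221), (283, 46, -224), (284, 45, -227)]
[array([247.7967342 , 266.46027821]), array([248.44281748, 268.4818053 ])]
```

Emit:
play_rows:
  moves: [-0.001,0,0.004,0,0,0,0.01,-0.003,0,0.01,0,0,0,0.01,-0.004,0,0.016,0,0,0,0.01,-0.004,0,0.02,0,0,0,0.01,-0.004,0,0.021,0,0,0,0.01,-0.004,0,0.021,0,0,0,0.01]

```text
time: 8.05
tool_pos: [478.0, -7.9, 165.2]
ee_rot: [0.001, 0.757, -0.653, -0.001]
force: [0.0, -0.3, -3.9]
width: 23.4
grip_force: 45.0
```

Emit:
play_rows:
  moves: [0,0,0.001,0,0,0,0.01,0,0,0.002,0,0,0,0.01,0,0,0.002,0,0,0,0.01]

```text
time: 8.43
tool_pos: [477.9, -7.9, 163.2]
ee_rot: [0.001, 0.757, -0.653, -0.001]
force: [-0.5, -0.3, -4.4]
width: 24.0
grip_force: 45.0
```

Emit:
play_rows:
  moves: [0,0,0.001,0,0,0,0.01,0,0,0.002,0,0,0,0.01,0,0,0.002,0,0,0,0.01]

```text
time: 8.8
tool_pos: [477.9, -7.9, 161.1]
ee_rot: [0.001, 0.757, -0.653, -0.001]
force: [-0.1, 1.2, -3.7]
width: 23.7
grip_force: 45.0
```

Emit:
play_rows:
  moves: [0,0,0.001,0,0,0,0.01,0,0,0.002,0,0,0,0.01,0,0,0.002,0,0,0,0.01]

```text
time: 9.18
tool_pos: [477.9, -7.9, 159.1]
ee_rot: [0.001, 0.757, -0.653, -0.001]
force: [-0.5, -0.6, -2.2]
width: 23.6
grip_force: 45.0
```

Emit:
play_rows:
  moves: [0,0,0.001,0,0,0,0.01,0,0,0.001,0,0,0,0.01]

```text
time: 9.43
tool_pos: [478.0, -7.9, 158.2]
ee_rot: [0.001, 0.757, -0.653, -0.0]
force: [-0.6, -0.8, -3.4]
width: 23.9
grip_force: 45.0
```

Emit:
play_rows:
  moves: [0,0,0.001,0,0,0,0.01,0,0,0.002,0,0,0,0.01,0,0,0.002,0,0,0,0.01]

```text
time: 9.8
tool_pos: [478.3, -7.7, 156.5]
ee_rot: [0.0, 0.757, -0.653, -0.0]
force: [-0.8, 1.9, 1.2]
width: 23.7
grip_force: 45.0
```

```bash
python3 - <<'E'
from h import *
s=img('scene','s4.png');d=img('side','d4.png')
a=cv2.resize(cv2.imread('pics/s4.png')[140:210,160:260],(500,350),interpolation=cv2.INTER_CUBIC)
b=cv2.resize(cv2.imread('pics/d4.png')[240:300,190:310],(800,400),interpolation=cv2.INTER_CUBIC)[:,:]
a=cv2.resize(a,(286,200));im=np.zeros((600,800,3),np.uint8);im[:400]=b;im[400:,:286]=a
cv2.imwrite('pics/m4.png',im)
P,Rt=tool();o=env.get_obs();print(P,o['force'],o['ft_torque'])
E
```

```text
[478.27031944  -7.72602697 156.48192341] [-0.01613371  2.18867901  1.33604364] [ 0.27600335  0.24746377 -0.10502437]
```

View pics/m4.png

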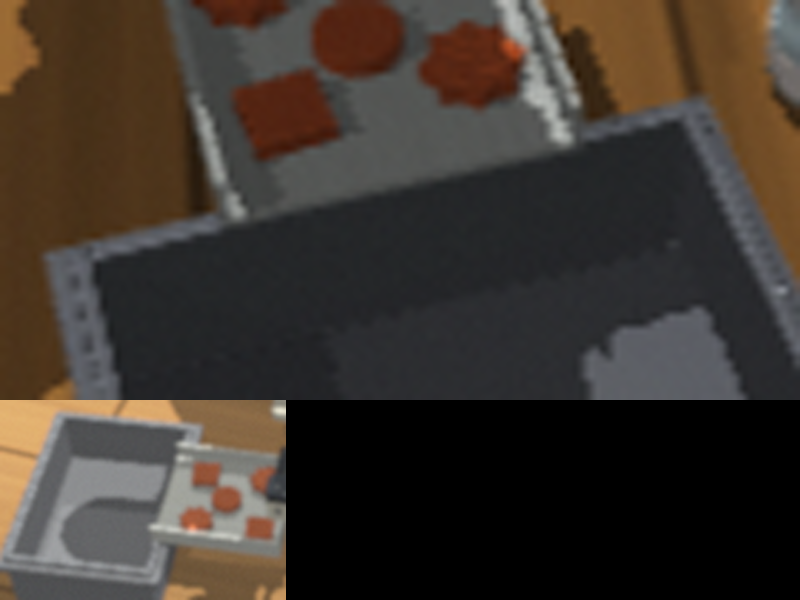

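```bash
python3 - <<'E'
from h import *
p=np.array([165,0,89.])
for t in range(3,31,3):
  r=R.from_rotvec([0,-np.radians(t),0]);print(t,((p-r.apply(p))/1000).round(4)[[0,2]])
E
```

```text
3 [ 0.0049 -0.0085]
6 [ 0.0102 -0.0168]
9 [ 0.016  -0.0247]
12 [ 0.0221 -0.0324]
15 [ 0.0287 -0.0397]
18 [ 0.0356 -0.0466]
21 [ 0.0429 -0.0532]
24 [ 0.0505 -0.0594]
27 [ 0.0584 -0.0652]
30 [ 0.0666 -0.0706]
```

Emit:
play_rows:
  moves: [0.0044,0,-0.0085,0,-3,0,0.01,0.0092,0,-0.0168,0,-6,0,0.01,0.015,0,-0.0247,0,-9,0,0.01,0.0211,0,-0.0324,0,-12,0,0.01,0.0277,0,-0.0397,0,-15,0,0.01,0.0277,0,-0.0397,0,-15,0,0.01]

```text
time: 10.65
tool_pos: [482.7, -36.2, 196.2]
ee_rot: [-0.085, 0.75, -0.649, -0.099]
force: [0.0, 0.4, -1.6]
width: 24.2
grip_force: 45.0
```

```bash
cat > chk.py <<'E'
from h import *
P,Rt=tool();o=env.get_obs();M=Rt.as_matrix();print(P.round(1),'pitch',np.degrees(np.arcsin(-M[2,0])).round(2),'F',o['force'].round(1),'T',o['ft_torque'].round(2),'j',o['joints'].round(2))
pv=P+Rt.apply([165,0,89.]);print('pivot',pv.round(1))
d=img('side');s=img('scene')
for n,c in(('side',d),('scene',s)):
  hsv=cv2.cvtColor(c['color'],cv2.COLOR_RGB2HSV)
  m=((hsv[...,1]>140)&((hsv[...,0]<9)|(hsv[...,0]>172))&(hsv[...,2]>60)).astype(np.uint8)
  x0,x1,y0,y1=(160,290,130,215) if n=='scene' else (190,325,190,350)
  k=np.zeros_like(m);k[y0:y1,x0:x1]=m[y0:y1,x0:x1]
  q,l,st,ct=cv2.connectedComponentsWithStats(k)
  print(n,[(ct[i].round(0).tolist(),int(st[i,4])) for i in range(1,q) if st[i,4]>8],'pivot px',proj(c,pv).round(1))
E
python3 chk.py
```

```text
[482.7 -36.2 196.2] pitch 14.99 F [ 0.   0.4 -1.6] T [-1.11 -0.26  0.01] j [ 0.14  0.18 -0.37 -0.3  -1.04  0.16]
pivot [ 502.2 -171.2   67.5]
side [([254.0, 224.0], 97), ([226.0, 232.0], 102), ([244.0, 242.0], 110), ([263.0, 247.0], 84), ([256.0, 249.0], 17), ([233.0, 255.0], 115)] pivot px [249.8 268. ]
scene [] pivot px [217.9 173.4]
```

Emit:
play_rows:
  moves: [0.005,0,-0.0075,0,-3,0,0.01,0.0105,0,-0.0152,0,-6,0,0.01,0.0165,0,-0.0229,0,-9,0,0.01,0.0226,0,-0.0305,0,-12,0,0.01,0.0292,0,-0.0377,0,-15,0,0.01,0.0361,0,-0.0446,0,-18,0,0.01,0.0361,0,-0.0446,0,-18,0,0.01]

```text
time: 11.62
tool_pos: [489.1, -82.0, 229.0]
ee_rot: [-0.184, 0.725, -0.627, -0.215]
force: [0.2, -1.8, -1.2]
width: 23.8
grip_force: 45.0
```

```bash
python3 chk.py
```

```text
[489.1 -82.  229. ] pitch 32.93 F [ 0.2 -1.8 -1.2] T [-3.05 -0.21  0.1 ] j [-0.16  0.28 -0.14 -0.56 -1.37  0.48]
pivot [ 501.6 -171.2   64.6]
side [([257.0, 228.0], 128), ([228.0, 236.0], 127), ([246.0, 249.0], 134), ([263.0, 256.0], 141), ([234.0, 264.0], 142)] pivot px [249.6 268.9]
scene [] pivot px [218.1 174. ]
```

```bash
python3 - <<'E'
from h import *
d=img('side','d5.png');g=cv2.cvtColor(d['color'],cv2.COLOR_RGB2GRAY)
g4=cv2.cvtColor(cv2.imread('pics/d4.png'),cv2.COLOR_BGR2GRAY)
for c in(208,226,250,270,285,):print(c,[int(v) for v in g[250:284,c]],'\n   ',[int(v) for v in g4[250:284,c]])
b=cv2.resize(cv2.imread('pics/d5.png')[210:300,190:310],(800,600),interpolation=cv2.INTER_CUBIC)
cv2.imwrite('pics/m5.png',b)
E
```

```text
208 [114, 113, 115, 115, 115, 115, 114, 115, 115, 114, 115, 115, 115, 114, 114, 114, 115, 115, 116, 115, 115, 115, 115, 115, 116, 62, 52, 50, 39, 39, 40, 39, 39, 38] 
    [55, 57, 57, 56, 57, 57, 56, 57, 56, 56, 55, 56, 56, 55, 56, 56, 57, 58, 56, 57, 57, 56, 57, 57, 57, 82, 97, 100, 46, 36, 39, 39, 37, 36]
226 [52, 52, 61, 67, 76, 78, 79, 78, 79, 77, 108, 129, 129, 130, 129, 127, 129, 128, 127, 84, 78, 78, 77, 79, 73, 42, 40, 40, 38, 40, 39, 40, 40, 40] 
    [69, 67, 63, 53, 48, 49, 50, 39, 49, 57, 60, 66, 67, 68, 67, 68, 67, 66, 67, 66, 68, 125, 108, 67, 41, 38, 38, 39, 38, 38, 36, 38, 38, 38]
250 [91, 88, 87, 84, 59, 55, 55, 53, 54, 54, 53, 55, 54, 50, 56, 68, 84, 96, 96, 72, 43, 38, 38, 39, 39, 39, 38, 40, 37, 38, 40, 39, 39, 40] 
    [83, 85, 85, 85, 84, 85, 85, 85, 85, 84, 85, 84, 86, 86, 86, 85, 85, 76, 47, 37, 38, 37, 39, 38, 38, 38, 38, 38, 38, 37, 37, 38, 37, 39]
270 [147, 148, 148, 149, 149, 149, 148, 143, 126, 79, 59, 56, 59, 59, 59, 59, 61, 60, 59, 57, 51, 47, 42, 39, 39, 40, 38, 36, 39, 38, 36, 39, 37, 35] 
    [155, 157, 162, 173, 173, 173, 99, 87, 88, 87, 88, 88, 81, 63, 40, 39, 38, 38, 38, 38, 39, 37, 37, 36, 39, 38, 38, 38, 38, 39, 38, 39, 45, 45]
285 [91, 90, 90, 92, 91, 92, 75, 42, 37, 40, 38, 39, 38, 39, 38, 38, 38, 38, 38, 39, 38, 39, 38, 37, 39, 38, 38, 38, 40, 46, 45, 47, 46, 47] 
    [89, 89, 89, 89, 90, 90, 88, 83, 82, 53, 37, 39, 37, 38, 37, 38, 37, 39, 39, 37, 39, 38, 37, 37, 38, 36, 37, 38, 38, 44, 43, 45, 45, 45]
```

View pics/m5.png

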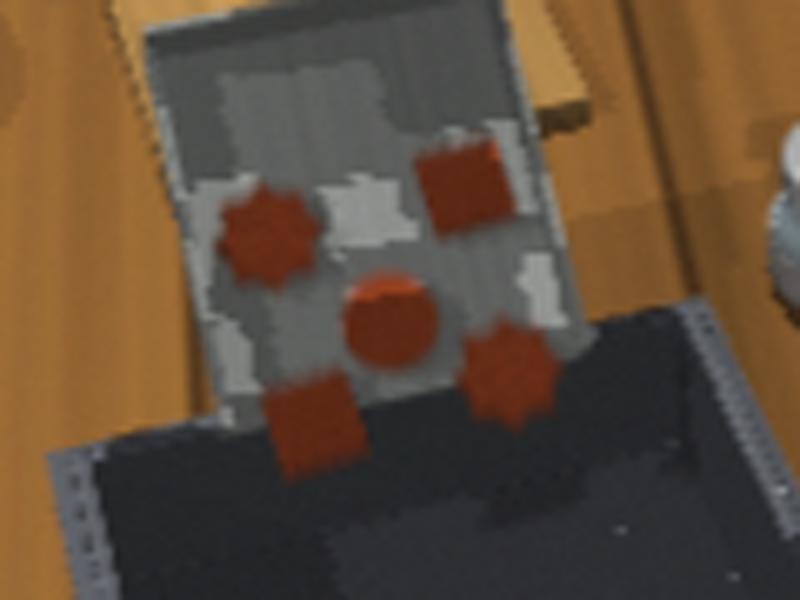

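The side view shows the pieces sliding over the edge, with the front square already overhanging at (315,425). The edge is still at the rim and the tub has not moved. I'll keep tipping.

Emit:
play_rows:
  moves: [0.0053,0,-0.008,0,-3,0,0.01,0.0108,0,-0.016,0,-6,0,0.01,0.0166,0,-0.0238,0,-9,0,0.01,0.0227,0,-0.0315,0,-12,0,0.01,0.0227,0,-0.0315,0,-12,0,0.01,0.0227,0,-0.0315,0,-12,0,0.01,0.0227,0,-0.0315,0,-12,0,0.01]

```text
time: 12.65
tool_pos: [494.1, -116.4, 243.8]
ee_rot: [-0.249, 0.7, -0.604, -0.29]
force: [0.5, -2.5, -2.8]
width: 23.9
grip_force: 45.0
```

```bash
python3 chk.py
```

```text
[ 494.1 -116.4  243.8] pitch 44.93 F [ 0.5 -2.5 -2.8] T [-3.88 -0.33  0.21] j [-0.32  0.38 -0.01 -0.68 -1.59  0.61]
pivot [ 501.8 -169.8   64.3]
side [([249.0, 300.0], 457), ([276.0, 302.0], 81), ([283.0, 298.0], 13)] pivot px [249.6 268.5]
scene [] pivot px [218.5 174.2]
```

```bash
python3 - <<'E'
from h import *
P0,R0=tool();p=np.array([165,0,89.])
pv=P0+R0.apply(p)
for t,l in((0,12),(0,30),(7,38),(14,45),(22,52),(30,60),(38,65),(44.9,66)):
  Rt=R0*R.from_rotvec([0,np.radians(t),0]); print(t,delta(pv+[0,0,l]-Rt.apply(p),Rt,P0,R0))
E
```

```text
0 (array([-0.0085,  0.    , -0.0085]), array([0., 0., 0.]))
0 (array([-0.0212,  0.    , -0.0212]), array([0., 0., 0.]))
7 (array([-0.0365,  0.0001, -0.0061]), array([0., 7., 0.]))
14 (array([-0.0484,  0.0001,  0.0107]), array([ 0., 14.,  0.]))
22 (array([-0.0581,  0.0001,  0.0315]), array([ 0., 22., -0.]))
30 (array([-0.0648,  0.0001,  0.052 ]), array([ 0., 30., -0.]))
38 (array([-0.0657,  0.0001,  0.0745]), array([-0., 38., -0.]))
44.9 (array([-0.0613,  0.0001,  0.0957]), array([ 0. , 44.9, -0. ]))
```

Emit:
play_rows:
  moves: [-0.0085,0,-0.0085,0,0,0,0.01,-0.021,0,-0.021,0,0,0,0.01,-0.0365,0,-0.006,0,7,0,0.01,-0.0485,0,0.0105,0,14,0,0.01,-0.058,0,0.0315,0,22,0,0.01,-0.065,0,0.052,0,30,0,0.01,-0.0655,0,0.0745,0,38,0,0.01,-0.061,0,0.0955,0,44.9,0,0.01,-0.061,0,0.0955,0,44.9,0,0.01]

```text
time: 13.88
tool_pos: [476.1, -5.5, 219.0]
ee_rot: [0.001, 0.758, -0.652, -0.002]
force: [0.2, 0.1, -3.1]
width: 23.7
grip_force: 45.0
```

```bash
python3 chk.py; python3 - <<'E'
from h import *
z=np.load('grip.npz');Rg=R.from_quat(z['q']);print(z['P'],delta(z['P']+[0,0,60],Rg))
d=img('side','d6.png');g=cv2.cvtColor(d['color'],cv2.COLOR_RGB2GRAY)
P,Rt=tool();M=Rt.as_matrix();E=P+47*M[:,2]+165*M[:,0]-40*-M[:,2];y=np.cross([0,0,1],M[:,0])
for k in(-60,0,60):print(proj(d,E+k*y),proj(d,E+k*y+[0,0,5]))
print([int(v) for v in g[225:275,round(proj(d,E)[0])]])
E
```

```text
[476.1  -5.5 219. ] pitch 0.07 F [ 0.2  0.1 -3.1] T [ 0.04  0.19 -0.01] j [ 0.4   0.1  -0.51 -0.   -0.96 -0.25]
pivot [ 500.5 -168.6  129.8]
side [([249.0, 301.0], 491), ([276.0, 301.0], 97), ([283.0, 303.0], 13)] pivot px [247.6 247. ]
scene [([204.0, 183.0], 9)] pivot px [216.7 158.4]
[467.39077355 197.98171313 100.13655045] (array([-0.2038, -0.0198,  0.0608]), array([-0.03,  0.21, -1.55]))
[219.70074153 252.38679158] [219.48126559 250.66798057]
[248.48959939 246.38715943] [248.38355926 244.67217143]
[276.39936877 240.57073036] [276.39997953 238.86013759]
[84, 85, 83, 84, 84, 84, 84, 83, 84, 85, 84, 84, 84, 85, 84, 85, 85, 85, 84, 85, 82, 74, 100, 103, 103, 102, 103, 103, 102, 104, 66, 62, 52, 52, 51, 50, 50, 51, 50, 51, 48, 47, 44, 41, 40, 38, 38, 38, 39, 38]
```

The blade is empty and level, and all the clay is in the tub. I'll carry the shovel back over the board.

Emit:
play_rows:
  moves: [-0.01,-0.001,0,0,0,0,0.01,-0.035,-0.003,0,0,0.1,-0.2,0.01,-0.07,-0.007,0.005,0,0.1,-0.5,0.01,-0.105,-0.01,0.015,0,0.2,-0.8,0.01,-0.14,-0.014,0.03,0,0.2,-1.1,0.01,-0.175,-0.017,0.045,0,0.2,-1.3,0.01,-0.196,-0.019,0.056,0,0.2,-1.5,0.01,-0.204,-0.02,0.061,0,0.2,-1.55,0.01,-0.204,-0.02,0.061,0,0.2,-1.55,0.01,-0.204,-0.02,0.061,0,0.2,-1.55,0.01]

```text
time: 15.28
tool_pos: [468.0, 196.6, 159.0]
ee_rot: [0.001, 0.766, -0.643, 0.0]
force: [-0.9, 0.5, -3.5]
width: 24.0
grip_force: 45.0
```

```bash
python3 - <<'E'
from h import *
z=np.load('grip.npz');Rg=R.from_quat(z['q']);print(delta(z['P'],Rg))
E
```

```text
(array([-0.0015,  0.0003,  0.0589]), array([-0.01, -0.09, -0.11]))
```

Emit:
play_rows:
  moves: [-0.001,0,0.012,0,0,0,0.01,-0.001,0,0.026,0,0,0,0.01,-0.001,0,0.04,0,0,0,0.01,-0.001,0,0.05,0,0,0,0.01,-0.001,0,0.055,0,0,0,0.01,-0.001,0,0.056,0,0,0,0.01,-0.001,0,0.056,0,0,0,0.01]

```text
time: 16.15
tool_pos: [467.8, 198.4, 102.8]
ee_rot: [0.001, 0.766, -0.643, 0.0]
force: [-0.4, 0.8, -3.7]
width: 23.7
grip_force: 45.0
```

Emit:
play_rows:
  moves: [0,0,0.001,0,0,0,0.01,0,0,0.002,0,0,0,0.01,0,0,0.0025,0,0,0,0.01,0,0,0.0025,0,0,0,0.01]

```text
time: 16.65
tool_pos: [467.9, 198.1, 100.5]
ee_rot: [0.001, 0.766, -0.643, 0.0]
force: [0.3, -2.5, 4.1]
width: 23.6
grip_force: 45.0
```

Emit:
play_rows:
  moves: [0,0,0,0,0,0,0.028,0,0,0,0,0,0,0.04,0,0,0,0,0,0,0.0876,0,0,0,0,0,0,0.0876,0,0,0,0,0,0,0.0876,0,0,0,0,0,0,0.0876]
  grip_force: 20

```text
time: 17.4
tool_pos: [467.6, 198.2, 100.1]
ee_rot: [0.001, 0.766, -0.643, 0.0]
force: [-0.1, -0.4, -0.2]
width: 72.7
grip_force: 0.0
```

Emit:
play_rows:
  moves: [0,0,-0.01,0,0,0,0.0876,0,0,-0.03,0,0,0,0.0876,0,0,-0.06,0,0,0,0.0876,0,0,-0.1,0,0,0,0.0876,0,0,-0.1,0,0,0,0.0876,0,0,-0.1,0,0,0,0.0876]

```text
time: 18.15
tool_pos: [467.5, 198.3, 200.4]
ee_rot: [0.001, 0.766, -0.643, 0.0]
force: [-0.5, -0.4, 0.3]
width: 87.4
grip_force: 0.0
```

```bash
python3 - <<'E'
from h import *
w=img('wrist','w7.png');img('scene','s7.png');img('side','d7.png')
a=cv2.imread('pics/w7.png');b=cv2.imread('pics/s7.png')[110:320,60:470];c=cv2.imread('pics/d7.png')[120:360,170:410]
im=np.zeros((600,800,3),np.uint8);im[:300,:400]=cv2.resize(a,(400,300));im[:300,400:700]=cv2.resize(c,(300,300));im[300:,:586]=cv2.resize(b,(586,300))
cv2.imwrite('pics/m7.png',im);print(env.get_obs()['force'],tool()[0])
E
```

```text
[ 0.25255275 -0.78508405 -0.29206434] [467.32474394 198.04261905 199.30388924]
```

View pics/m7.png

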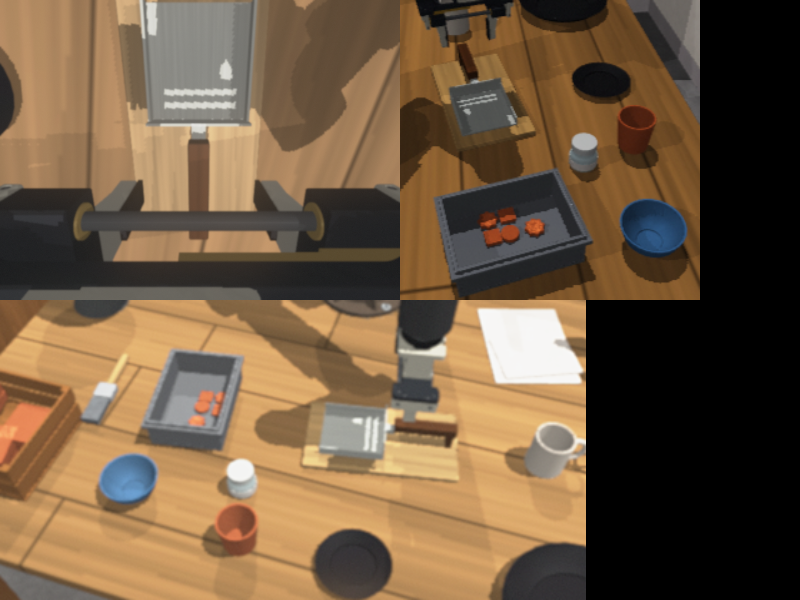

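The final views show all five pieces in the tub (side panel around (510,228)) and the empty shovel flat on its board at (485,105). The gripper is clear of it and everything else is where it was.

```bash
python3 -c "
from rig import env
print(env.finish_job())"
```

```text
the job is handed in; nothing more can be done
None
```

The job is handed in: all five clay pieces are in the tub, the empty shovel is back flat on its board and released, and nothing else on the table appears to have moved (about 18 s of the 58 s used).

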